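# Free the sprung push-and-twist filler cap of the glue heater

### The job

Open the bindery's glue heater: press its sprung filler cap straight down against the spring until its catch is clear, without leaning hard on the bottom of its travel, twist it counter-clockwise (seen from above) until its wing points along the two marked release slots, and lift it off. Then lower the cap, wing up, into the round hole of the wooden cap stand until its disc rests on the block, let go, and leave the other things on the bench where they are.

Things in the scene. Friction and masses are not known exactly. Their poses are not given: they have to be found in the camera images.
- cap_grip (a point): centre, half-way up, of the grip wing of the loose filler cap (90 g). The wing is an upright black bar 52 long (along this x axis), 16 thick (y), 26 high (z, up), standing on a black disc 58 across and 6 thick. The disc's top is 13 and its underside 19 mm below this point. Half a turn gives the same cap
- cap: the same cap as a body; origin on its axis at the underside of the disc, axes as cap_grip. Below hangs a steel stem 23 across and 38.5 long, with two lugs 7 wide and 6 high, 41 across both, along x, their tops 28.5 mm under the origin
- heater: the grey glue heater, fixed to the bench: box 130 (x) by 110 (y) by 50 high with a steel filler neck 66 across on top. Origin: centre of its underside. x points from its dial side to its back, z up. A force of more than 35 N between cap and heater, in pressing or twisting, damages them
- neck_mouth (a point): centre of the open top of the neck, 102 mm above the bench; axes as the heater. At the start the cap is caught in the neck: cap_grip about 37 mm above this point, the disc 18 mm clear of the neck, the wing 66 to 74 degrees clockwise (seen from above) from the heater's x axis. Radial play of the stem is 4 mm
- catch (a point): the hidden catch in the neck, on its axis, 16 mm below neck_mouth. A spring holds the lugs up in notches: the cap must go down 3 to 13 mm (varies, not visible) to turn, and hits a solid bottom 2 mm further. The spring pushes with 5 to 11 N at the start, 13 N when just clear, 14 N at the bottom (0.6 N per mm)
- release_slot (a point): upright pip on the outside of the neck that marks one of the two release slots, at the heater's +x; the other is opposite. Held down, the cap turns freely counter-clockwise till its wing is in line with the pips; a stop comes 10 degrees later. Lugs pass the slots within 10 degrees either way; the spring then lifts the cap 2 to 12 mm above its start
- stand_hole (a point): centre of the mouth of the round hole in the wooden cap stand, a fixed block 86 by 86 by 46 high; the hole is 50 across and 42 deep. With the cap in it the disc rests on the top of the block and cap_grip is 19 mm above this point. z up
- needle_tin: bystander: flat round tin, 46 across and 21 high, loose; origin at the centre of its underside
- eraser: bystander: small worn eraser, 21 by 42 by 13, loose; origin at the centre of its underside
- lead_weight: bystander: black iron book weight with a wooden knob, 50 by 85 by 60 high, loose; origin at the centre of its underside
Things that resemble listed ones, but are neither listed nor needed, are in the scene too. What is shaped like the cap but turquoise is not meant.

How it is judged:
By the outcome, as a careful person would: the job done as asked, in the order asked, and still so for the second after the job is handed in, with the robot touching nothing.
It also fails if it takes over 70 s, if anything falls off the work surface, if the arm or the gripper's body presses on something with over 40 N, if the wrist force passes 120 N, or if a joint passes its speed limit or range.

### The arm

A 6-joint arm with a two-finger parallel gripper is mounted at the origin on a cart in front of the work surface, level with it; the furniture and walls round the work are solid. World frame = base frame: x ahead of the robot, y to its left, z up, the work surface at z = 0. Lengths are in m, angles in rad, forces in N, time in s.
With the tool pointing down it reaches from about 0.4 to 0.925 m from the base axis. Payload 3.4 kg.
Tool frame: the origin (TCP) lies on the centre line of the jaws, within the pads' length; the fingertips stand env.finger_overhang ahead of it and the grasp point (between the pads) lies 5 mm behind it (env.finger_overhang is the distance from the TCP to the fingertips, in m); y points along the fingers, z is the direction in which the jaws open and shut, and the axes are right-handed (so a half turn about y gives the same grasp; the last joint's range is limited). The gripper opens to 85 mm and grips with 20 to 120 N. Pads are 22 mm wide; open, the fingers measure 114 mm over their backs; the gripper's body (76 mm by 85 mm) begins 54 mm behind the grasp point. The pads swing forward as they close: fully open they stand 13 mm farther back than shut.
Start: joints at [-1.214, 0.307, 1.506, -0, 1.328, -0.073], TCP at [0.24, -0.523, 0.245] pointing down, gripper open.
Joint ranges: [-3.12, 3.12], [-1.05, 2.28], [0.14, 2.33], [-1.42, 4.57], [0.1, 2.73], [-2.68, 2.68]. Speed limits (rad/s): [2.57, 2.57, 3.14, 3.14, 3.14, 3.14].

### API

Orientations are given as a rotation vector (axis times angle).
In Python, from workcell import env, effector, planner, sense, vision gives the robot as it stands. Calls block until the motion is done:
- env.move_to(position, orientation): joint-space move of the TCP to a pose.
- env.move_straight(position, ori=None, vel=0.15, f_stop=None): straight line of the TCP; ori=None keeps the orientation; vel is the mean speed in m/s. With f_stop (N) it stops when the force on the tool has changed by that much, and returns True; else False.
- env.movej(angles): joint-space move.
- effector.ungrasp() and effector.close_gripper(grasp_force=None): open the fingers fully, or close them until they stop; grasp_force is the grip in N (None keeps the last).
- env.dwell(seconds).
- planner.ik(position, orientation): joint angles nearest the present ones, or None.
- sense(): the state.
- vision.get_image(name): name is "side" or "top"; returns a dict with "img" (384x512x3 uint8, blue, green, red), "z_map" (384x512 float32, m along the optical axis (not along the pixel's ray), 0 where there is no reading), "camera_matrix" (3x3 intrinsics, pixels), "D" ([k1, k2, p1, p2, k3] as OpenCV has them; the pictures are not rectified), "rvec" (rotation vector, rad) and "tvec" (3), from world to camera coordinates, as OpenCV has them. Camera axes: x right, y down, z forward; pixel columns grow to the right and rows downward; lengths in m; the calibration is good to about 2 mm. A picture is of the moment at which its call begins.
A pose or a line that the arm cannot do raises env.PlanningError and nothing moves.
- env.hand_in(): hands the job in, once; it reports no verdict.
The state is a dict: "time": time; "qpos": joint angles; "qvel": joint speeds; "effort": joint torques, N m; "ee_pos": TCP position; "eef_rot": TCP orientation; "ft_force": force on the tool from outside, world axes, zero at the start; "ft_torque": the same for the moment, N m; "finger_gap": opening from 0.0 (shut) to 1.0 (fully open).
Only numpy, scipy, OpenCV 4.12 (cv2) and the standard library are available. Lean on these libraries where they do the work, as an engineer would, in place of code of your own. Each camera call takes 0.05 s, during which the arm holds its last target. There are 200 camera calls.

## Working session

There is one attempt and no reset: what is moved stays moved. The work goes in short steps, each a Python script; the robot and the scene stay as the last script left them, time stands still between calls to the robot, and variables do not carry over. Pictures are saved under pics/ and viewed, about 8 in all and at most 12, crops included, and the job is handed in when it is done.

```bash
ls; mkdir -p pics; python3 - <<'E'
from workcell import env,effector,planner,sense,vision
import cv2,numpy as np
s=sense();print(s, env.finger_overhang)
for n in("side","top"):
    d=vision.get_image(n);np.save(f"{n}0.npy",d,allow_pickle=True)
    cv2.imwrite(f"pics/{n}0.png",cv2.resize(d["img"],None,fx=1.5,fy=1.5,interpolation=cv2.INTER_CUBIC))
    print(n,cv2.Rodrigues(d["rvec"])[0].round(3).tolist(),d["tvec"],d["D"])
E
```

```text
pics
{'time': 0.0, 'qpos': array([-1.21448173e+00,  3.07578049e-01,  1.50765529e+00, -4.53215737e-06,
        1.32843472e+00, -7.35133200e-02]), 'qvel': array([-0.00061591, -0.0008859 , -0.00112743, -0.00157016,  0.0014149 ,
       -0.00144544]), 'effort': array([-8.74665948e-04, -4.57556570e+01, -2.51916808e+01, -9.93012009e-05,
        1.30849052e-02, -7.38531071e-06]), 'ee_pos': array([ 0.23934511, -0.52207933,  0.24438497]), 'eef_rot': array([-0.43337643,  1.98606873, -1.98189753]), 'ft_force': array([ 0.0414563 , -0.00787834, -0.62702941]), 'ft_torque': array([0.02905425, 0.02681541, 0.01653437]), 'finger_gap': 1.0012033384530716} 0.014
side [[0.998, 0.07, 0.004], [0.028, -0.348, -0.937], [-0.065, 0.935, -0.35]] [-0.62876934  0.08773025  1.23170636] [-0.10511297  0.          0.          0.          0.        ]
top [[0.007, -1.0, -0.027], [-0.986, -0.003, -0.168], [0.168, 0.028, -0.985]] [0.04232125 0.63540573 0.84077548] [0.02960659 0.         0.         0.         0.        ]
```

View pics/side0.png

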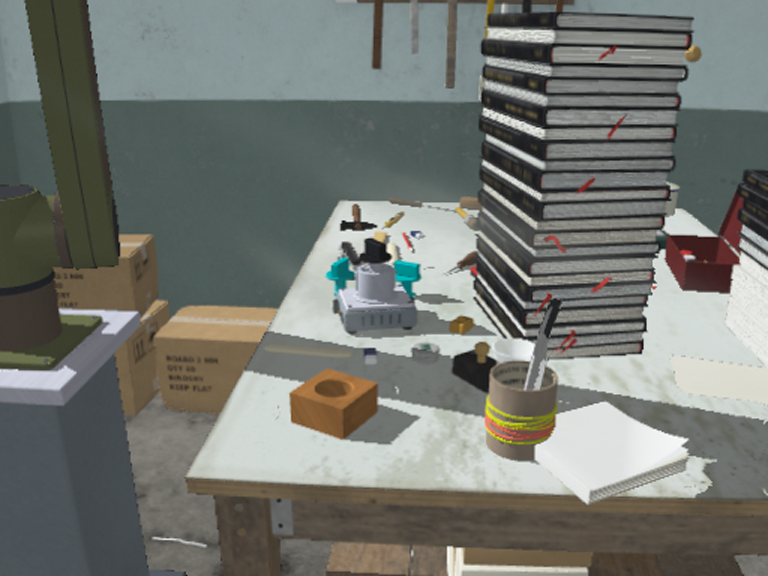

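View pics/top0.png

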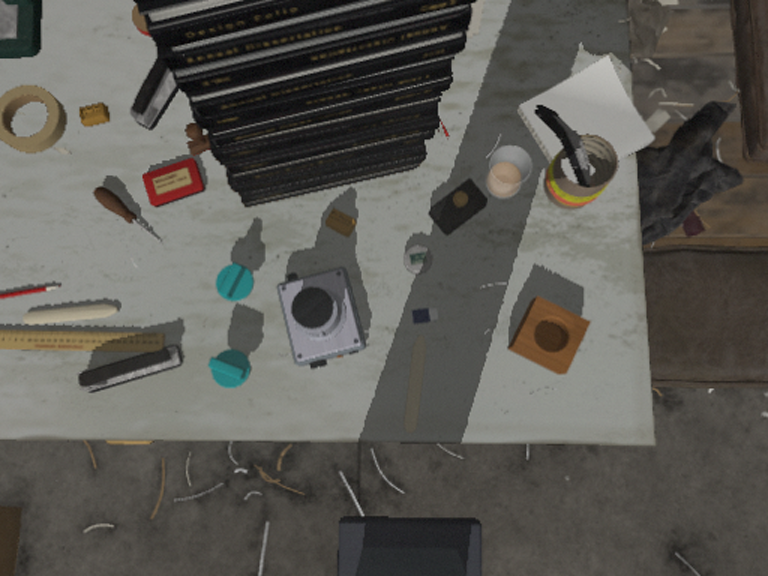

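Side view: the heater is at (377,300) with the black cap at (377,250), and the wooden stand is at (334,403). Top view: black cap at (317,308), stand hole at (551,336).

What could be taken for the cap: turquoise caps at top (235,282) and (230,369), the iron weight at (458,206), and the tin at (417,259). I choose the black cap on the grey heater and check it in a close crop.

```bash
cat > h.py <<'E'
import numpy as np,cv2
def load(n):return np.load(n,allow_pickle=True).item()
def proj(d,P):
    return cv2.projectPoints(np.float64(P).reshape(-1,1,3),d["rvec"],d["tvec"],d["camera_matrix"],d["D"])[0].reshape(-1,2)
def at_z(d,uv,z):
    "world points on plane z seen at pixels uv"
    n=cv2.undistortPoints(np.float64(uv).reshape(-1,1,2),d["camera_matrix"],d["D"]).reshape(-1,2)
    R=cv2.Rodrigues(d["rvec"])[0];C=-R.T@np.ravel(d["tvec"]);r=np.c_[n,np.ones(len(n))]@R
    return C+r*((z-C[2])/r[:,2])[:,None]
def cloud(d,u0,u1,v0,v1):
    u,v=np.meshgrid(np.arange(u0,u1),np.arange(v0,v1));Z=d["z_map"][v0:v1,u0:u1]
    n=cv2.undistortPoints(np.float64(np.c_[u.ravel(),v.ravel()]).reshape(-1,1,2),d["camera_matrix"],d["D"]).reshape(-1,2)
    R=cv2.Rodrigues(d["rvec"])[0]
    P=(np.c_[n,np.ones(len(n))]*Z.reshape(-1,1)-np.ravel(d["tvec"]))@R
    ok=Z.ravel()>0
    return P[ok],d["img"][v0:v1,u0:u1].reshape(-1,3)[ok]
E
python3 - <<'E'
from h import *
t=load("top0.npy");s=load("side0.npy")
a=cv2.resize(t["img"][170:255,175:255],None,fx=7,fy=7,interpolation=cv2.INTER_CUBIC)
b=cv2.resize(s["img"][150:225,215:285],None,fx=7,fy=7,interpolation=cv2.INTER_CUBIC)
cv2.imwrite("pics/c_top.png",cv2.convertScaleAbs(a,alpha=1.6,beta=20));cv2.imwrite("pics/c_side.png",cv2.convertScaleAbs(b,alpha=1.6,beta=20))
print("stand guess",at_z(t,[[551/1.5,336/1.5]],.046),"neck",at_z(t,[[317/1.5,308/1.5]],.12))
P,c=cloud(t,175,255,170,255)
for lo,hi in((.04,.06),(.096,.108),(.115,.132),(.142,.162)):
    m=(P[:,2]>lo)&(P[:,2]<hi);q=P[m];print(lo,m.sum(),np.median(q,0).round(4),q.min(0).round(4),q.max(0).round(4))
    if m.sum()>5:
        r=cv2.minAreaRect(q[:,:2].astype(np.float32)*1000);print(r)
P,c=cloud(t,330,400,190,255)
q=P[(P[:,2]>.04)&(P[:,2]<.052)];print("stand",cv2.minAreaRect(q[:,:2].astype(np.float32)*1000),np.median(q[:,2]))
P,c=cloud(t,240,250,200,250);print("bench z",np.median(P[:,2]))
E
```

```text
stand guess [[ 0.56973113 -0.20100065  0.046     ]] neck [[0.59983784 0.13733432 0.12      ]]
0.04 1847 [0.5875 0.1354 0.0499] [0.5255 0.0778 0.04  ] [0.6746 0.2101 0.0586]
((597.2470703125, 142.9793243408203), (137.91458129882812, 109.4638442993164), 15.57927131652832)
0.096 163 [0.58   0.1272 0.1017] [0.5651 0.111  0.096 ] [0.6361 0.1744 0.1062]
((598.0020141601562, 140.42271423339844), (56.493614196777344, 64.50871276855469), 67.0667724609375)
0.115 355 [0.5956 0.141  0.126 ] [0.5726 0.1163 0.1215] [0.6269 0.1725 0.131 ]
((599.8063354492188, 144.39476013183594), (54.27260971069336, 56.235374450683594), 0.4963248670101166)
0.142 221 [0.5995 0.1434 0.1518] [0.5801 0.1203 0.1423] [0.6207 0.1675 0.156 ]
((599.6366577148438, 143.78668212890625), (16.116506576538086, 51.731964111328125), 37.299522399902344)
stand ((572.2515869140625, -200.8279266357422), (86.0858154296875, 86.35494232177734), 63.069114685058594) 0.04623784228684988
bench z 0.00025581920070665064
```

View pics/c_top.png

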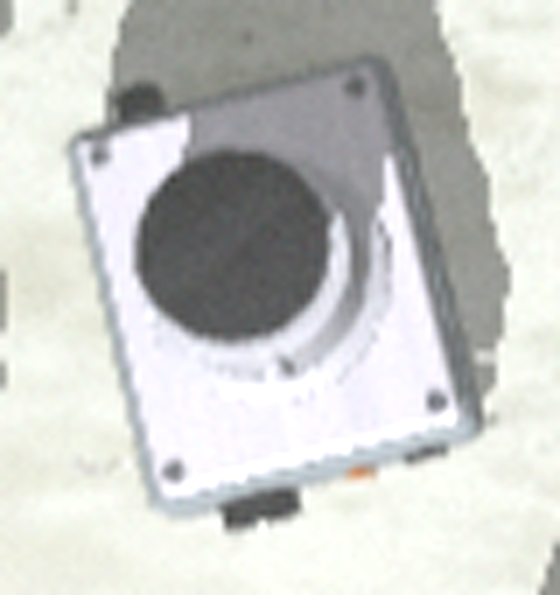

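View pics/c_side.png

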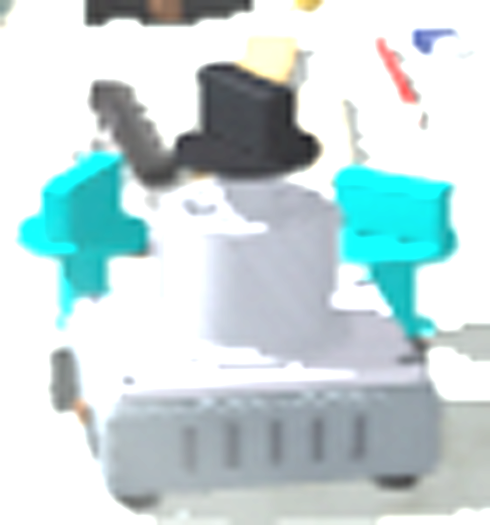

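Crops: black disc and wing in the neck (c_top disc centre about (232,245), wing running diagonally). The near release pip is at (288,365) and the dial at (260,505), so heater +x points up and left. The side crop confirms a black wing on the neck, with turquoise decoys on either side. The choice is confirmed.

```bash
cat >> h.py <<'E'
from scipy.spatial.transform import Rotation as Ro
def ori(a):
    "tool down (y=-z world), jaw axis (tool z) at world angle a deg"
    a=np.radians(a);z=np.array([np.cos(a),np.sin(a),0]);y=np.array([0,0,-1.]);x=np.cross(y,z)
    return Ro.from_matrix(np.c_[x,y,z]).as_rotvec()
E
python3 - <<'E'
from h import *
from workcell import planner,sense,env
t=load("top0.npy");s=load("side0.npy")
c=np.array([[75,140],[375,60],[480,425],[160,512]])/7+[175,170]
q=at_z(t,c-.43,.05)[:,:2];print(q.round(4).tolist(),q.mean(0))
f=lambda v:np.degrees(np.arctan2(v[1],v[0]))
print("heater ang",f(q[0]-q[3]),f(q[1]-q[2]),f(q[0]-q[1])-90,f(q[3]-q[2])-90)
p=at_z(t,[[288/7+175-.43,365/7+170-.43]],.1)[0];print("pip",p)
# wing top from side cam
P,cc=cloud(s,235,265,155,180);m=(cc.max(1)<70)&(P[:,2]>.13)&(P[:,2]<.165)&(np.hypot(P[:,0]-.6,P[:,1]-.14)<.05);print(P[m].min(0),P[m].max(0))
P,cc=cloud(t,85,330,0,140);m=(P[:,2]>.1);r=P[m];k=np.argsort(np.hypot(r[:,0]-.6,r[:,1]-.144))[:3];print("stack",r[k],r[:,2].max(), r[r[:,0].argsort()[:3]])
for a0 in(37.3,-142.7):
  for a in(a0,a0+35,a0+67): print(a,planner.ik([.5997,.1438,.145],ori(a)))
for a in(-180,-135,-90,-45,0,45,90,135):print(a,planner.ik([.572,-.201,.2],ori(a)))
E
```

```text
[[0.6457, 0.2077], [0.6724, 0.1105], [0.5538, 0.0747], [0.5258, 0.176]] [0.59940817 0.14224953]
heater ang 14.789086642664305 16.80271946489676 15.39643140366259 15.483275823053063
pip [0.56774111 0.12996907 0.1       ]
[0.58364199 0.12035788 0.13037709] [0.62077029 0.15897325 0.15148337]
stack [[0.7787999  0.20286666 0.48014812]
 [0.78407514 0.18357971 0.47827444]
 [0.77781542 0.20602131 0.48168188]] 0.5197831833223422 [[0.77366124 0.22463126 0.47536384]
 [0.77383797 0.22628595 0.4836753 ]
 [0.77398459 0.22852284 0.48132178]]
37.3 [ 1.66860874e-01  4.50310340e-01  1.54786034e+00 -4.44089210e-16
  1.14342197e+00 -4.84146937e-01]
72.3 [ 1.66860874e-01  4.50310340e-01  1.54786034e+00 -4.44089210e-16
  1.14342197e+00 -1.09501218e+00]
104.3 [ 0.16686087  0.45031034  1.54786034  0.          1.14342197 -1.65351754]
-142.7 [ 1.66860874e-01  4.50310340e-01  1.54786034e+00 -4.44089210e-16
  1.14342197e+00  2.65744572e+00]
-107.69999999999999 [0.16686087 0.45031034 1.54786034 0.         1.14342197 2.04658048]
-75.69999999999999 [ 1.66860874e-01  4.50310340e-01  1.54786034e+00 -4.44089210e-16
  1.14342197e+00  1.48807512e+00]
-180 None
-135 [-0.40758047  0.38575868  1.50306127  0.          1.2527727   1.94861402]
-90 [-0.40758047  0.38575868  1.50306127  0.          1.2527727   1.16321586]
-45 [-0.40758047  0.38575868  1.50306127  0.          1.2527727   0.3778177 ]
0 [-0.40758047  0.38575868  1.50306127  0.          1.2527727  -0.40758047]
45 [-0.40758047  0.38575868  1.50306127  0.          1.2527727  -1.19297863]
90 [-0.40758047  0.38575868  1.50306127  0.          1.2527727  -1.97837679]
135 None
```

```bash
python3 - <<'E'
from h import *
from workcell import env,effector,sense,vision
C=[.5997,.1438]
env.move_to(C+[.22],ori(37.3));
print(env.move_straight(C+[.1425],vel=.08,f_stop=6),sense()["ft_force"])
effector.close_gripper(grasp_force=60)
s=sense();print(s["time"],s["ee_pos"],s["finger_gap"],s["ft_force"],s["ft_torque"])
for n in("side","top"):
    d=vision.get_image(n);np.save(f"{n}1.npy",d,allow_pickle=True)
d=load("side1.npy")
cv2.imwrite("pics/g_side.png",cv2.convertScaleAbs(cv2.resize(d["img"][130:225,205:295],None,fx=6,fy=6,interpolation=cv2.INTER_CUBIC),alpha=1.6,beta=20))
E
```

```text
False [ 0.2358554  -0.15363777  0.2809777 ]
4.5333 [0.59992327 0.14391786 0.14285921] 0.17469095774626947 [ 0.81960841 -0.34223353  2.87424145] [ 0.06409756  0.0604529  -0.07015421]
```

View pics/g_side.png

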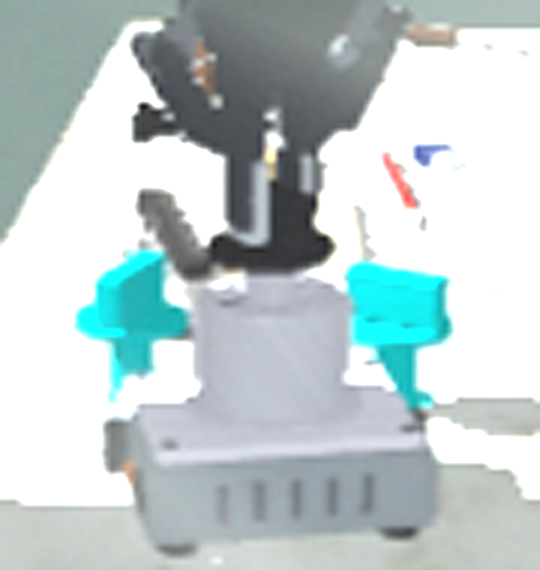

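Wing is gripped (gap matches 16 mm), fingertips just above the disc. Now press in small steps, watching for the bottom.

```bash
python3 - <<'E'
from h import *
from workcell import env,sense
x,y=.5997,.1438
z=.1425;h=[]
for i in range(24):
    z-=.0008
    st=env.move_straight([x,y,z],vel=.008,f_stop=9)
    env.dwell(.1);s=sense();f=s["ft_force"]
    h.append((s["ee_pos"][2],f[2]));print(i,st,h[-1][0].round(5),f.round(2),round(s["time"],2))
    if st or f[2]>17.5 or (i>2 and h[-1][1]-h[-2][1]>1.5 and f[2]>12.8): break
E
```

```text
0 False 0.14278 [-1.39  0.88  7.04] 4.98
1 False 0.14219 [-1.04  0.09  7.87] 5.33
2 False 0.14147 [-1.08 -0.4   9.41] 5.68
3 False 0.14075 [-1.74  0.02  8.86] 6.03
4 False 0.14004 [-1.4   0.11  9.36] 6.38
5 False 0.13931 [-1.39  0.4  10.62] 6.73
6 False 0.13859 [-2.94 -0.76 11.  ] 7.08
7 False 0.13786 [-2.57 -0.38 10.94] 7.43
8 False 0.13714 [-3.34  0.81 11.84] 7.78
9 False 0.1364 [-3.07  0.13 11.94] 8.13
10 False 0.13571 [-3.18  0.9  11.51] 8.48
11 False 0.13511 [-3.84 -1.29 12.14] 8.83
12 False 0.13507 [-3.66  0.23 17.95] 9.18
```

Bottom felt at TCP z=0.1351 (18 N). Back off about 0.9 mm, then twist CCW while watching torque.

```bash
python3 - <<'E'
from h import *
from workcell import env,sense
x,y,z=.5992,.1438,.1339
env.move_straight([x,y,z],vel=.008);env.dwell(.1);s=sense();T0=s["ft_torque"][2]
print(s["ee_pos"].round(5),s["ft_force"].round(2),T0)
for k in range(1,18):
    a=37.3+4*k
    env.move_straight([x,y,z],ori=ori(a),vel=.05);s=sense()
    R=Ro.from_rotvec(s["eef_rot"]).as_matrix()[:,2]
    T=s["ft_torque"][2]-T0
    print(a,np.degrees(np.arctan2(R[1],R[0])).round(1),s["ee_pos"].round(4),s["ft_force"].round(1),T.round(3),round(s["time"],2))
    if abs(T)>.3: break
E
```

```text
[0.59992 0.14394 0.13605] [-1.43  0.71 12.08] 0.013834216801220475
41.3 41.3 [0.6003 0.144  0.1361] [-0.6 -0.1 12.6] 0.062 9.92
45.3 45.3 [0.6005 0.1441 0.1362] [-1.3 -0.2 12.4] 0.005 10.17
49.3 49.3 [0.6007 0.1441 0.1363] [-0.6  0.5 11.7] 0.092 10.42
53.3 53.3 [0.6008 0.1441 0.1363] [-2.  0. 12.] 0.022 10.67
57.3 57.3 [0.6009 0.1442 0.1363] [-0.4  0.9 11.7] 0.024 10.92
61.3 61.3 [0.601  0.1442 0.1364] [-0.1  0.2 12.3] 0.048 11.17
65.3 65.3 [0.6011 0.1442 0.1364] [-0.4  0.8 11.9] 0.034 11.42
69.3 69.3 [0.6011 0.1442 0.1364] [-0.7  1.  11.6] 0.031 11.67
73.3 73.3 [0.6011 0.1443 0.1364] [-1.1 -0.2 11.7] 0.055 11.92
77.3 77.3 [0.6012 0.1443 0.1364] [-0.5  1.2 11.3] 0.028 12.17
81.3 81.3 [0.6012 0.1443 0.1364] [ 0.2  0.7 11.9] 0.035 12.42
85.3 85.3 [0.6013 0.1443 0.1365] [-0.9  0.6 10.9] 0.059 12.67
89.3 89.3 [0.6013 0.1443 0.1365] [-0.6  0.5 10.7] 0.018 12.92
93.3 93.3 [0.6013 0.1443 0.1365] [-0.5  1.4 12.2] -0.002 13.17
97.3 97.3 [0.6013 0.1443 0.1365] [-0.4  0.8 11.4] 0.044 13.42
101.3 101.3 [0.6013 0.1443 0.1365] [ 0.2  1.2 11.9] 0.059 13.67
105.3 105.3 [0.6013 0.1443 0.1365] [-0.1 -0.1 10.8] 0.021 13.92
```

```bash
python3 - <<'E'
from h import *
from workcell import env,sense,vision
x,y,z=.5992,.1438,.1339
for zz in(.140,.148,.158,.168):
    st=env.move_straight([x,y,zz],vel=.03,f_stop=18);s=sense();print(zz,st,s["ee_pos"].round(4),s["ft_force"].round(1),s["ft_torque"].round(2),s["finger_gap"].round(3))
    if st:break
else:
    env.move_straight([x,y,.26],vel=.1);env.dwell(.3);s=sense();print(s["ee_pos"],s["ft_force"],s["finger_gap"],s["time"])
for n in("side","top"):
    d=vision.get_image(n);np.save(f"{n}2.npy",d,allow_pickle=True)
d=load("side2.npy")
cv2.imwrite("pics/l_side.png",cv2.convertScaleAbs(cv2.resize(d["img"][90:225,195:305],None,fx=4.4,fy=4.4,interpolation=cv2.INTER_CUBIC),alpha=1.6,beta=20))
E
```

```text
Traceback (most recent call last):
AttributeError: 'float' object has no attribute 'round'
```

```bash
python3 - <<'E'
from h import *
from workcell import env,sense,vision
x,y,z=.5992,.1438,.1339
s=sense();print(s["ee_pos"].round(4),s["ft_force"].round(1))
for zz in(.148,.158,.168):
    st=env.move_straight([x,y,zz],vel=.03,f_stop=14);s=sense();print(zz,st,s["ee_pos"].round(4),s["ft_force"].round(1),s["ft_torque"].round(2),s["finger_gap"])
    if st:break
else:
    env.move_straight([x,y,.26],vel=.1);env.dwell(.3);s=sense();print(s["ee_pos"],s["ft_force"],s["finger_gap"],s["time"])
for n in("side","top"):
    d=vision.get_image(n);np.save(f"{n}2.npy",d,allow_pickle=True)
d=load("side2.npy")
cv2.imwrite("pics/l_side.png",cv2.convertScaleAbs(cv2.resize(d["img"][90:225,195:305],None,fx=4.4,fy=4.4,interpolation=cv2.INTER_CUBIC),alpha=1.6,beta=20))
E
```

```text
[0.6012 0.1442 0.1422] [0.5 0.4 8.8]
0.148 False [0.601  0.1442 0.149 ] [3.3 1.2 4.4] [ 0.22 -0.63 -0.05] 0.1748873002342406
0.158 False [0.5979 0.1435 0.1571] [-0.6  0.2 -1. ] [0.04 0.07 0.  ] 0.17509606182265933
0.168 False [0.5994 0.1438 0.1683] [ 0.7 -0.1 -0.7] [-0.04 -0.05 -0.03] 0.17373369390765847
[0.5990164  0.14373994 0.25945624] [-0.2896277   0.63234045 -0.47506456] 0.16938569581758972 17.0167
```

View pics/l_side.png

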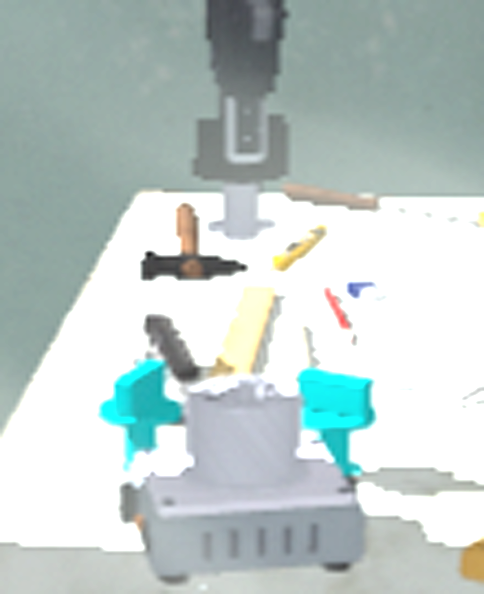

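The cap hangs upright from the gripper: disc at (242,160), lugs from (210,228) to (273,228). The neck is empty. Next I measure the cap's offset in the grip and the hole centre.

```bash
python3 - <<'E'
from h import *
t=load("top0.npy");s=load("side2.npy");s0=load("side0.npy")
T=np.array([.5990,.1437])
print("expected px",proj(s,[[*T,.205]]),"seen",195+241.5/4.4-.4, "px/mm",np.diff(proj(s,[[*T,.205],[T[0]+.01,T[1],.205]]),axis=0)/10)
P,cc=cloud(s,225,275,110,150);m=(np.hypot(P[:,0]-.599,P[:,1]-.144)<.06)
for lo,hi in((.205,.212),(.21,.228),(.232,.245)):
    q=P[m&(P[:,2]>lo)&(P[:,2]<hi)];print(lo,len(q),q.min(0).round(4),q.max(0).round(4))
# hole in top image: brown-dark inside block
P,cc=cloud(t,330,400,190,255)
q=P[(P[:,2]>.043)&(P[:,2]<.05)][:,:2]
(rc,_,_)=cv2.minAreaRect((q*1000).astype(np.float32))
# rim: surface points nearest the centre by angular sector
g=P[:,:2];d0=np.array(rc)/1000
for it in range(3):
    v=q-d0;a=np.degrees(np.arctan2(v[:,1],v[:,0]));r=np.hypot(*v.T)
    rim=np.array([q[(a>=k)&(a<k+15)][np.argmin(r[(a>=k)&(a<k+15)])] for k in range(-180,180,15)])
    A=np.c_[2*rim,np.ones(len(rim))];sol=np.linalg.lstsq(A,(rim**2).sum(1),rcond=None)[0];d0=sol[:2]
print("block",rc,"hole",d0,np.sqrt(sol[2]+d0@d0))
cr=t["img"][185:260,330:405]
cv2.imwrite("pics/stand.png",cv2.resize(cr,None,fx=7,fy=7,interpolation=cv2.INTER_CUBIC))
b=s0["img"][240:295,190:255];cv2.imwrite("pics/both.png",np.hstack([cv2.resize(cr,(500,500),interpolation=cv2.INTER_CUBIC),np.pad(cv2.resize(b,None,fx=4,fy=4,interpolation=cv2.INTER_CUBIC),((0,280),(0,0),(0,0)))]))
for c in(.570,.572,.574):print(proj(s0,[[c,-.2008+dy,.046] for dy in(-.025,.025)]+[[c-.025,-.2008,.046],[c+.025,-.2008,.046]]).round(1).tolist())
E
```

```text
expected px [[249.22573979 140.13019749]] seen 249.48636363636362 px/mm [[0.38643622 0.0081704 ]]
0.205 26 [0.5803 0.1329 0.205 ] [0.6164 0.1486 0.2119]
0.21 57 [0.5907 0.1281 0.21  ] [0.6114 0.1471 0.228 ]
0.232 109 [0.5724 0.1117 0.2342] [0.6273 0.151  0.2449]
block (572.422607421875, -200.84442138671875) hole [ 0.57240327 -0.20024105] 0.025098620211509975
[[219.0, 263.4], [222.4, 251.9], [208.6, 257.1], [232.9, 258.0]]
[[220.0, 263.5], [223.3, 251.9], [209.6, 257.1], [233.9, 258.1]]
[[221.0, 263.5], [224.3, 252.0], [210.5, 257.1], [234.9, 258.1]]
```

View pics/both.png

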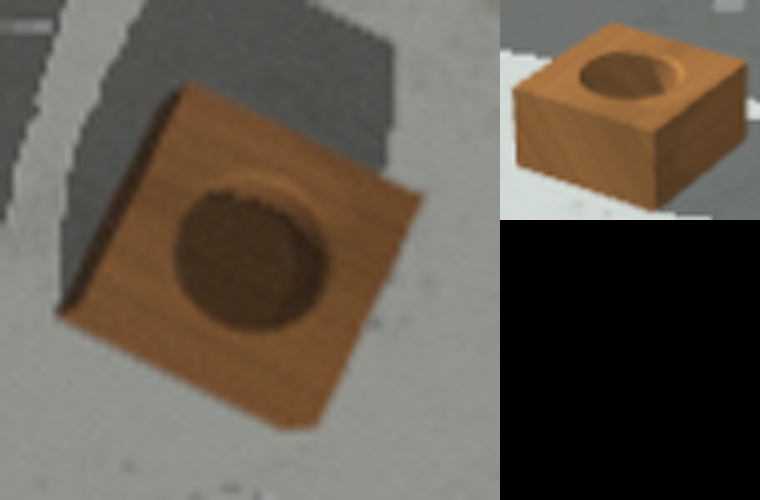

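Hole centre from depth is (0.5724, -0.2005), agreeing with the side picture within about 1 mm. The stem is within 1 mm of the TCP. Carry it over and check just above the hole.

```bash
python3 - <<'E'
from h import *
from workcell import env,sense,vision
H=[.5720,-.2004]
env.move_to(H+[.26],ori(80));env.move_straight(H+[.118],vel=.12);env.dwell(.3)
s=sense();print(s["ee_pos"],s["ft_force"],s["finger_gap"],s["time"])
for n in("side","top"):
    d=vision.get_image(n);np.save(f"{n}3.npy",d,allow_pickle=True)
d=load("side3.npy");t=load("top3.npy")
f=lambda i:cv2.convertScaleAbs(cv2.resize(i,(400,400),interpolation=cv2.INTER_CUBIC),alpha=1.5,beta=15)
cv2.imwrite("pics/a.png",np.hstack([f(d["img"][205:295,180:270]),f(t["img"][180:260,330:410])]))
E
```

```text
[ 0.57222576 -0.20051791  0.11849271] [ 0.34610326 -0.55102938 -0.68053221] 0.17599853423847994 20.05
```

View pics/a.png

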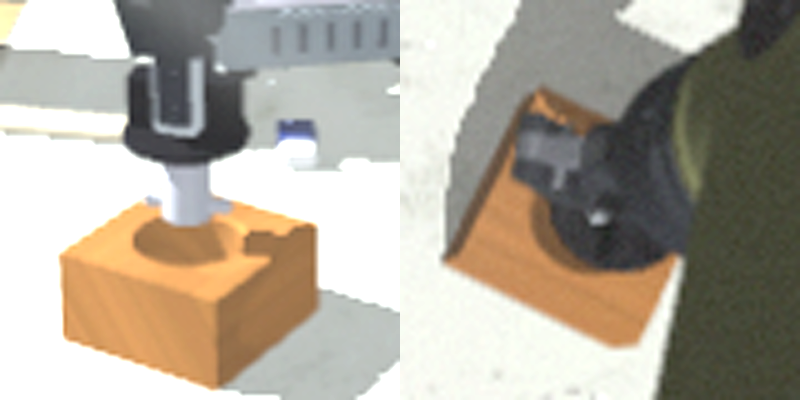

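The side view shows the stem centred at column 187 over the hole's centre at 188. Lower it.

```bash
python3 - <<'E'
from h import *
from workcell import env,sense
H=[.5720,-.2004]
st=env.move_straight(H+[.074],vel=.04,f_stop=5);s=sense();print(st,s["ee_pos"],s["ft_force"],s["ft_torque"])
if not st:
    st=env.move_straight(H+[.060],vel=.012,f_stop=5);env.dwell(.1);s=sense();print(st,s["ee_pos"],s["ft_force"],s["ft_torque"],s["time"])
E
```

```text
False [ 0.57225405 -0.20051488  0.07431427] [ 0.53422502  0.06045967 -1.10154521] [ 0.01176098 -0.02982735 -0.00405838]
True [ 0.57204501 -0.20039338  0.068783  ] [-0.3491616   0.25442279  5.33754409] [-0.04210663  0.15079151 -0.03571693] 22.1083
```

Contact came at z=0.0688, against 0.0685 predicted, so the disc is on the block. Release and retreat.

```bash
python3 - <<'E'
from h import *
from workcell import env,effector,sense,vision
effector.ungrasp();env.dwell(.2)
print(sense()["ft_force"])
env.move_straight([.5720,-.2004,.25],vel=.1)
env.move_to([.25,-.5,.26],ori(-10+sum([0])) )
s=sense();print(s["ee_pos"],s["time"])
for n in("side","top"):
    d=vision.get_image(n);np.save(f"{n}4.npy",d,allow_pickle=True)
t=load("top4.npy");t0=load("top0.npy");d=load("side4.npy")
P,c=cloud(t,330,400,185,255)
for lo,hi in((.048,.056),(.07,.085)):
    q=P[(P[:,2]>lo)&(P[:,2]<hi)];print(np.median(q,0),cv2.minAreaRect((q[:,:2]*1000).astype(np.float32)))
f=lambda i,a,b:cv2.convertScaleAbs(cv2.resize(i,(a,b),interpolation=cv2.INTER_CUBIC),alpha=1.4,beta=15)
cv2.imwrite("pics/end.png",np.hstack([f(d["img"][205:295,180:270],300,300),f(t["img"][100:300,140:430],435,300)]))
df=cv2.absdiff(t["img"],t0["img"]).max(2)
for nm,(u,v) in dict(tin=(278,173),eraser=(281,211),weight=(305,137),turq1=(157,188),turq2=(153,246)).items():print(nm,(df[v-18:v+18,u-18:u+18]>40).sum())
E
```

```text
[ 0.85228752 -0.75640331  0.05119984]
[ 0.25089086 -0.4995573   0.25997026] 26.5833
[ 0.57110749 -0.19083167  0.05138048] ((572.430419921875, -200.37246704101562), (84.23198699951172, 85.45025634765625), 62.49834060668945)
[ 0.57106314 -0.19844553  0.07769681] ((571.1514892578125, -199.5670623779297), (16.31106948852539, 51.12263107299805), 80.53915405273438)
tin 72
eraser 84
weight 24
turq1 0
turq2 0
```

View pics/end.png

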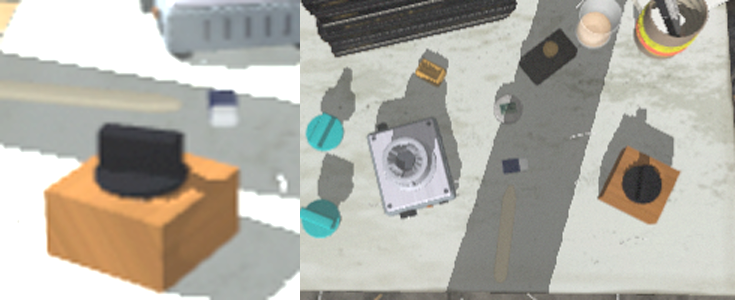

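The cap sits upright in the stand at (140,165) with its disc on the block, and the neck is open. The tin, eraser and weight are at their original pixels: the eraser, for example, is at (282,211) against (281,211) before.

```bash
python3 -c "
from workcell import env
env.hand_in()"
```

```text
the job is handed in; nothing more can be done
```

The heater is open and the black cap is seated in the wooden stand, wing up. The job was handed in at about 27 s of robot time.

- **Press:** I pressed the cap down about 7.5 mm and felt the bottom at about 18 N, well under the 35 N limit. I then backed off 1 mm before turning.
- **Twist and lift:** It turned 68° counter-clockwise with almost no torque and lifted straight out of the neck. A brief sideways force of about 3 N and a small moment showed as it came free.
- **Placing:** The disc met the block at the predicted height with about 5 N, and I let go.
- **Last checks:** The wing top measured 77.7 mm (expected 78 mm), and the wing centre was within about 1.5 mm of the hole centre. The gripper is clear of everything.
- **Other things on the bench:** The turquoise caps showed no change. The before-and-after pictures differ by a few pixels around the tin, eraser and weight. I put that down to shadows, since all three look unmoved; I compared the eraser's pixel position and it matched.

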